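# Load the tube roller, set six minutes, start

## Task

Take the orange-capped tube from the blue tray and lay it gently into a free groove between the mixer's rollers. Then turn the blue-capped time knob clockwise, one click a minute, up to six minutes and let it go, and finally press the green start button and let go. Do not brush the grey speed knob out of its setting, do not press start before the time is set, and leave the other tubes and the other things on the bench where they are.

Things in the scene. Friction and masses are not known exactly. Their poses are not given: they have to be found in the camera images.
- tube_orange: Tube to load: closed stiff pale 50 ml sample tube, ribbed orange cap, paper label. 30 mm diameter throughout, 114 mm long, 60 g (varies by a third). Lies flat. Origin at its middle on its axis; its y axis runs along it to the cap (last 18 mm); it may be rolled about y. Starts in one of the tray's two cradles, axis 29 mm above the bench, with 24 mm of air below the axis at its middle.
- tube_white: Like tube with a white cap in the tray's other cradle, 74 mm away axis to axis; origin and axes alike. Stays there.
- tube_green: Like tube with a green cap, already on the mixer's rollers; origin and axes alike. Stays there.
- tube_purple: Like tube with a purple cap, already on the mixer's rollers; origin and axes alike. Stays there.
- tray: Blue tube tray, 165 x 130 mm, floor 5 mm thick, fixed; origin at the centre of its underside. Two cradles of V supports at x = -37 and +37 mm in its frame each hold a tube along the tray's y; the supports are at y = -34 and +34 mm, 10 mm thick, tops 24 mm high.
- mixer: White tube roller mixer, 300 x 310 mm, fixed. Origin on the bench under it; x points from its control deck to its back, y to the operator's left (he looks along +x), z up. Deck: dark, level, 85 mm above the bench, x from -135 to -28 mm; on it at x = -85 mm: display (flat, y = 131 mm), speed knob (y = 78), time knob (y = 0), start button (y = -70), dummy rocker switch (flat, y = -128).
- rollers_mid (a point): Middle of the mixer's five grey rollers, at roller-top height (107 mm). The rollers are 26 mm thick, 270 mm long along the mixer's y, 32 mm apart at x = 0 to 128 mm of the mixer, and turn stiffly. Four grooves between them, at x = 16, 48, 80, 112 mm. A tube in a groove lies along y with its axis 117 mm above the bench, 10 mm above the roller tops. Cheeks at both ends, 106 mm high.
- free_front (a point): A free place for a tube: in the first groove (next to the deck), left half, at the axis of a tube lying there (117 mm above the bench); a tube there lies along the mixer's y. The right half of this groove holds the green or the purple tube, 133 mm away middle to middle. The nearest tube sideways is 96 mm away.
- free_back (a point): Another free place, likewise: in the last groove, right half. The left half of that groove holds the other tube. Either place, or any groove with room, will do.
- time_knob (a joint): Time setting of the blue-capped knob, rad: 0 at zero minutes, growing clockwise seen from above, 0.2618 (15 degrees) per click and minute, end stop at 10 minutes; 6 minutes is 1.571. Starts at 1, 2 or 3 minutes. A spring detent holds each click (about 0.08 Nm to get over); let go within half a click of one it snaps to it.
- time_knob_grip (a point): On the time knob's axis, 16 mm above the deck (101 mm above the bench): the height to grip. Round black fluted knob, blue cap, white pointer line, 40 mm diameter, 2 to 28 mm above the deck, axis vertical, gripped at any angle. White scale around it: ticks for 0 to 10 minutes 15 degrees apart, 0, 5 and 10 longer; 5 points to the mixer's back, 0 lies 75 degrees left of that.
- speed_knob (a joint): Setting of the grey-capped speed knob, rad, growing clockwise from above, 0 to 4.15. It turns easily when brushed (0.02 Nm). Leave it.
- speed_knob_grip (a point): On the speed knob's axis, 16 mm above the deck; shape and size of the time knob, grey cap, orange wedge scale, 78 mm left (+y of the mixer) of the time knob.
- speed_knob_mark (a point): Outer end of the speed knob's white pointer line, 19 mm off its axis, 28 mm above the deck; travels if the knob is turned.
- start_button (a joint): Travel of the green start button, m: 0 out, 0.005 fully down (5 N); springs back.
- start_top (a point): Centre of the top of the green start button: 24 mm diameter, top 10 mm above the deck (95 mm above the bench) when out, 70 mm right (-y of the mixer) of the time knob. Flat steel rim around it, 34 mm diameter, 4 mm high. Press straight down.
- wipes_tub: White tub with a blue lid, 84 mm diameter, 150 mm tall, a bystander; origin at the centre of its underside.
- blood_rack: Black rack of small capped blood tubes, 80 x 130 mm, 92 mm tall, a bystander; origin at the centre of its underside.
- tipbox_yellow: Pipette tip box with a yellow lid, 87 x 124 mm, 83 mm tall, a bystander; origin at the centre of its underside.
- well_plate: White well plate, 125 x 90 mm, 14 mm tall, a bystander; origin at the centre of its underside.
Mind the look-alikes: they are no part of the job. Leave any yellow look-alike of the tube_orange alone.

How it is judged (in metres and radians):
On the way, in this order (a step that is already met when the one before it is completed fails the run):
1. the orange-capped tube lies in a groove between the rollers, let go (z of tube_orange in the frame of mixer between 0.112 and 0.122 m and x of tube_orange in the frame of mixer between 0.004 and 0.124 m and y of tube_orange in the frame of mixer between -0.085 and 0.085 m and angle between the y axis of tube_orange and the y axis of mixer, either way round below 0.1 rad and linear speed of tube_orange below 0.03 m/s and contact force between tube_orange and the fingers below 0.1 N), for 0.2 s.
2. the time knob stands on six minutes, let go (value of joint time_knob between 1.47917 and 1.66243 rad and contact force between time_knob and the fingers below 0.1 N), for 0.2 s.
3. the start button is pressed (value of joint time_knob between 1.47917 and 1.66243 rad and value of joint start_button above 0.0035 m), for 0.05 s.
At the end, for the whole second after the job is handed in: The orange-capped tube rests in a groove between two rollers (axis 112-122 mm up, parallel within 0.10 rad, its middle within 85 mm of the rollers' middle), the time knob is on six minutes (within 0.35 click), the start button is out, and the speed knob mark is within 5 mm of its start (z of tube_orange in the frame of mixer between 0.112 and 0.122 m and x of tube_orange in the frame of mixer between 0.004 and 0.124 m and y of tube_orange in the frame of mixer between -0.085 and 0.085 m and angle between the y axis of tube_orange and the y axis of mixer, either way round below 0.1 rad and linear speed of tube_orange below 0.03 m/s and value of joint time_knob between 1.47917 and 1.66243 rad and value of joint start_button below 0.0015 m and distance of speed_knob_mark from where it was at the start of the episode below 0.005 m and angular speed of tube_orange below 0.3 rad/s); the robot touches nothing.
It fails at once if the speed knob is turned (its mark moves more than 5 mm, about 15 degrees) (distance of speed_knob_mark from where it was at the start of the episode above 0.005 m).
It fails at once if the start button is pressed before the time stands on six minutes (value of joint start_button above 0.0035 m and not (value of joint time_knob between 1.47917 and 1.66243 rad)).
It fails at once if the orange-capped tube is dropped (falls free of the fingers faster than 0.6 m/s, as from about 20 mm) or rammed onto the mixer (over 40 N) ((contact force between tube_orange and the fingers below 0.05 N and linear speed of tube_orange above 0.6 m/s) or contact force between tube_orange and mixer above 40 N).
It fails at once if another tube is moved more than 15 mm (distance of any of tube_white, tube_green, tube_purple from where it was at the start of the episode above 0.015 m).
It fails at once if another thing on the bench is moved more than 25 mm (distance of any of wipes_tub, blood_rack, tipbox_yellow, well_plate from where it was at the start of the episode above 0.025 m).
It also fails if it takes over 48 s, if anything falls off the work surface, if the arm or the gripper's body presses on something with over 40 N, if the wrist force passes 120 N, or if a joint passes its speed limit or range.

## Robot

A 6-joint arm with a two-finger parallel gripper is mounted at the origin on the work surface. World frame = base frame: x ahead of the robot, y to its left, z up, the work surface at z = 0. Lengths are in m, angles in degrees, forces in N, time in s.
With the tool pointing down it reaches from about 0.375 to 0.9 m from the base axis. Payload 3.1 kg.
Tool frame: the origin (TCP) lies on the front face of the gripper's body, between the roots of the fingers; the fingertips stand 70 mm ahead of it and the grasp point (between the pads) lies 51 mm ahead of it (bot.tip_extent is the distance from the TCP to the fingertips, in m); z points along the fingers, x is the direction in which the jaws open and shut, and the axes are right-handed (so a half turn about z gives the same grasp; the last joint's range is limited). The gripper opens to 87 mm and grips with 3 to 60 N. Pads are 19 mm wide; open, the fingers measure 117 mm over their backs; the gripper's body (75 mm by 190 mm) begins 51 mm behind the grasp point.
Start: joints at [-78.409, 30.224, 82.088, -0, 67.689, -10.227], TCP at [0.232, -0.58, 0.292] pointing down, gripper open.
Joint ranges: [-176.69, 176.69], [-43.24, 126.21], [12.49, 139.97], [-82, 262], [0, 151.66], [-163.58, 163.58]. Speed limits (degrees/s): [159.86, 159.86, 180, 180, 180, 180].

## Interface

Orientations are given as a 3x3 rotation matrix whose columns are the frame's x, y, z axes.
In Python, from rig import bot, viewer, ticket gives the robot as it stands. The module is installed in compiled form; this text tells all that it offers.
- The arm moves only by the tool arm_command, never from a script. Its argument "targets" is a list of rows, each an object with "rot": the turn, a rotation vector about the tool's x, y, z in degrees, a list of three; "offset": the shift along the tool's x, y, z in cm, a list of three; "gripper": the closure, from 0 (fully open) to 1 (shut). A call has 1 to 8 rows; each row is the pose to reach, as a shift and turn from the pose commanded when the call began, along the tool's axes at that moment; what a row does not reach only later rows make up. A row lasts 1/10 s, in which the tool goes at most 50 mm and 8.59 degrees, less where a joint would pass 70% of its speed; a pose out of reach is approached as far as the arm can. A call with a gripper value outside its range is refused whole. The fingers move at their own pace and stop on an object; the grip force is fixed at half the most. Time passes only in rows, so rows that repeat a pose let the fingers close. It gives the time, the measured TCP pose, the force and the opening at its end, in the units of the state.
- bot.read_state(): the state, without advancing time (a new reading comes with each control period).
- viewer.capture(name): name is "side" or "top"; returns a dict with "frame" (400x640x3 uint8, red, green, blue), "fx", "fy", "cx", "cy" (pixels), "view" (4x4, takes a point from world to camera coordinates). Camera axes: x right, y down, z forward; pixel columns grow to the right and rows downward; lengths in m; the calibration is good to about 2 mm. A picture is of the moment at which its call begins. There is no depth.
- ticket.hand_in(): hands the job in, once; it reports no verdict.
The state is a dict: "time_s": time; "joint_positions": joint angles; "qvel": joint speeds; "tau": joint torques, N m; "position": TCP position; "tcp_rot": TCP orientation; "force": force on the tool from outside, world axes, zero at the start; "moment": the same for the moment, N m; "opening": opening from 0.0 (shut) to 1.0 (fully open).
Only numpy, scipy, OpenCV 4.12 (cv2) and the standard library are available. Lean on these libraries where they do the work, as an engineer would, in place of code of your own. Each camera call takes 0.05 s, during which the arm holds its last target. There are 200 camera calls.

## Working session

There is one attempt and no reset: what is moved stays moved. The work goes in short steps, Python scripts to look and compute and a tool call to move; the robot and the scene stay as the last step left them, time stands still between calls to the robot, and variables do not carry over. Pictures are saved under pics/ and viewed, about 8 in all and at most 12, crops included, and the job is handed in when it is done.

Besides the shell and the picture viewer there is one more tool, called after "Emit:" as name(argument=value, ...), one argument or row to a line, values as JSON. arm_command: Moves the arm, as the interface text tells. Its arguments: {"type":"object","properties":{"targets":{"type":"array"}},"required":["targets"]}

```bash
mkdir -p pics
python3 - <<'E'
from rig import bot, viewer
import cv2,pickle
print(bot.read_state())
d={}
for n in("top","side"):
    c=viewer.capture(n);d[n]=c
    cv2.imwrite(f"pics/{n}0.png",c["frame"][:,:,::-1]); print(n,c["fx"],c["fy"],c["cx"],c["cy"],c["view"].round(4).tolist())
pickle.dump(d,open("d0.pkl","wb"))
E
```

```text
{'time_s': 0.0, 'joint_positions': array([-7.84093030e+01,  3.02780470e+01,  8.21582393e+01, -1.48769688e-03,
        6.76883649e+01, -1.02291056e+01]), 'qvel': array([ 0.04159593, -0.03837574, -0.01529632, -0.05122895, -0.15744902,
        0.01712715]), 'tau': array([ 1.44199970e-03, -4.40033698e+01, -1.76593995e+01,  6.32384839e-02,
        5.79607137e-02, -1.73523267e-04]), 'position': array([ 0.23218712, -0.57962698,  0.29127104]), 'tcp_rot': array([[ 3.71697398e-01, -9.28353829e-01, -4.60644965e-04],
       [-9.28351465e-01, -3.71697506e-01,  2.12638159e-03],
       [-2.14525508e-03, -3.62730076e-04, -9.99997633e-01]]), 'force': array([ 0.43928352,  0.69211581, -0.22918233]), 'moment': array([-0.01433267,  0.02462461,  0.00145009]), 'opening': 0.9991647170290281}
top 509.47478443161293 509.47478443161293 319.6804239783911 198.4132533604834 [[-0.0271, -0.9996, -0.0054, 0.1141], [-0.9969, 0.0274, -0.074, 0.4871], [0.0741, 0.0034, -0.9972, 1.8837], [0.0, 0.0, 0.0, 1.0]]
side 396.98991044800755 396.98991044800755 320.0224186725108 199.07671987254653 [[-0.8346, -0.5508, -0.0062, 0.4526], [-0.3947, 0.6057, -0.6909, 0.189], [0.3843, -0.5742, -0.7229, 1.278], [0.0, 0.0, 0.0, 1.0]]
```

View pics/top0.png

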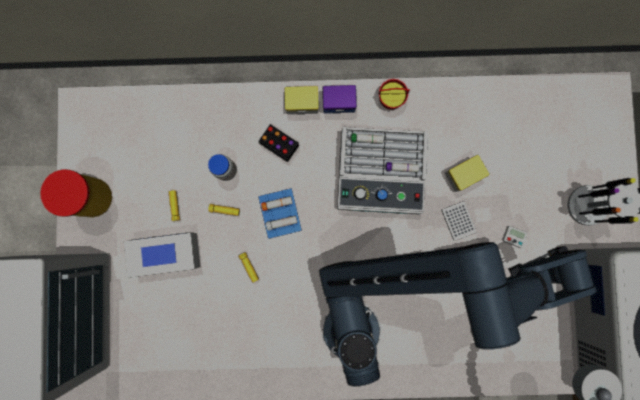

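View pics/side0.png

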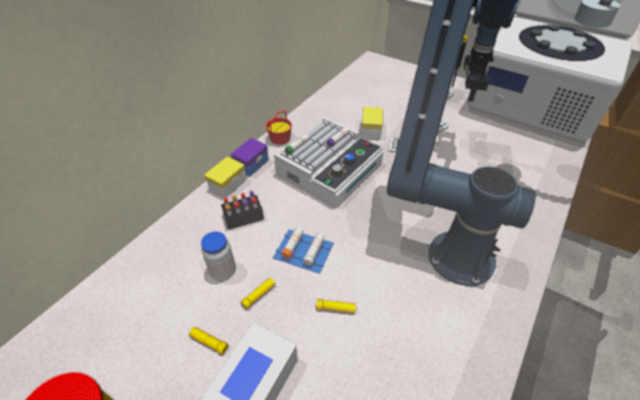

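Top view: orange tube in the tray at about (276,203), cap to the left; mixer around (383,170). Knobs: speed (361,194), time (382,195), start (401,197). Free front is the left half of the groove next to the deck. I'll zoom in and measure.

```bash
cat > h.py <<'E'
import numpy as np,cv2
def ray(c,u,v,z):
    V=np.array(c["view"]);R=V[:3,:3];o=-R.T@V[:3,3]
    d=R.T@np.array([(u-c["cx"])/c["fx"],(v-c["cy"])/c["fy"],1]);return o+d*(z-o[2])/d[2]
def proj(c,p):
    q=np.array(c["view"])@np.r_[p,1];return np.array([c["fx"]*q[0]/q[2]+c["cx"],c["fy"]*q[1]/q[2]+c["cy"]])
def blobs(c,lo,hi,box,amin=4):
    h=cv2.cvtColor(c["frame"],cv2.COLOR_RGB2HSV);m=cv2.inRange(h,np.array(lo),np.array(hi))
    k=np.zeros_like(m);x0,y0,x1,y1=box;k[y0:y1,x0:x1]=255
    n,_,s,ce=cv2.connectedComponentsWithStats(m&k)
    return [(ce[i],s[i][4],s[i][:4]) for i in range(1,n) if s[i][4]>=amin],m&k
E
python3 - <<'E'
import pickle,cv2,numpy as np
from h import *
d=pickle.load(open("d0.pkl","rb"))
T=d["top"];S=d["side"]
a=cv2.resize(T["frame"][120:245,250:435],None,fx=4.3,fy=4.3,interpolation=cv2.INTER_CUBIC)
cv2.imwrite("pics/crop1.png",a[:,:,::-1])
b=cv2.resize(S["frame"][115:275,265:390],None,fx=3.7,fy=3.7,interpolation=cv2.INTER_CUBIC)
cv2.imwrite("pics/crop2.png",b[:,:,::-1])
tb,m=blobs(T,(95,90,60),(120,255,255),(250,180,305,245),20)
for x in tb: print("tray",x)
pts=cv2.findNonZero(m);r=cv2.minAreaRect(pts);print(r);bx=cv2.boxPoints(r)
print([ray(T,*p,.005).round(4) for p in bx])
for nm,lo,hi,z,box in [("orange",(5,110,80),(20,255,255),.029,(250,190,285,220)),("bluecap",(95,100,60),(125,255,255),.113,(370,180,395,205)),("green",(45,80,40),(90,255,255),.095,(335,120,430,215)),("red",(165,80,40),(180,255,255),.086,(400,180,430,215)),("purple",(130,50,40),(160,255,255),.117,(370,150,400,180))]:
    for ce,ar,bb in blobs(T,lo,hi,box,3)[0]: print(nm,ce.round(2),ar,bb,ray(T,*ce,z).round(4))
E
```

```text
tray (array([280.20324324, 213.09189189]), np.int32(925), array([259, 189,  42,  49], dtype=int32))
((279.5450439453125, 212.98928833007812), (43.22039031982422, 33.67762756347656), 76.60750579833984)
[array([0.507, 0.332, 0.005]), array([0.5331, 0.2081, 0.005 ]), array([0.374 , 0.1742, 0.005 ]), array([0.3482, 0.2974, 0.005 ])]
orange [263.87 206.1 ] 31 [262 203   5   7] [0.4664 0.3085 0.029 ]
bluecap [382.03 194.35] 89 [377 189  11  11] [ 0.4914 -0.121   0.113 ]
green [353.22 137.5 ] 36 [351 134   5   8] [ 0.7016 -0.0266  0.095 ]
green [401. 185.] 3 [400 185   3   1] [ 0.5245 -0.1923  0.095 ]
green [344.92 192.56] 39 [342 190   7   6] [0.5029 0.0095 0.095 ]
green [400.83 195.6 ] 30 [398 193   7   6] [ 0.4864 -0.1902  0.095 ]
red [416.   193.33] 3 [415 193   3   2] [ 0.4938 -0.2465  0.086 ]
red [419. 195.] 3 [419 194   1   3] [ 0.4875 -0.257   0.086 ]
red [416.75 197.25] 4 [416 196   3   3] [ 0.4796 -0.2486  0.086 ]
purple [388.6 166. ] 48 [386 162   6   9] [ 0.5914 -0.1475  0.117 ]
```

View pics/crop1.png

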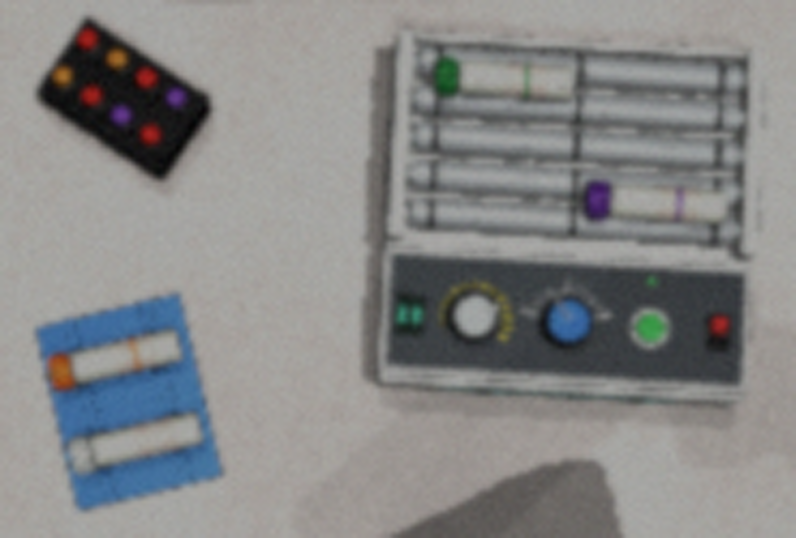

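View pics/crop2.png

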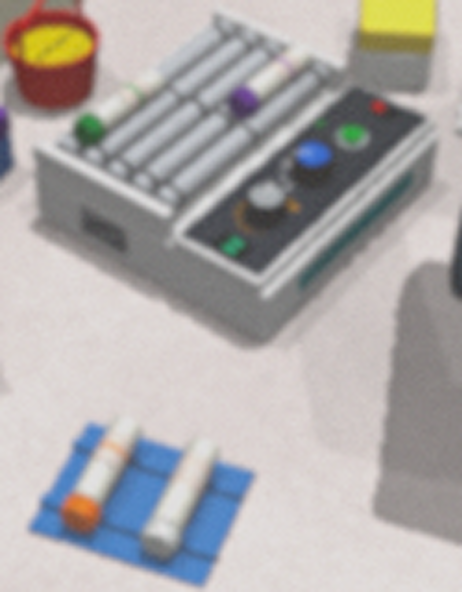

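Close-up: the tray is turned about 12°, with the orange tube on its far (+x) side. On the mixer, purple is in the first groove on the right and green in the last on the left, so free_front is open. Next, fit the mixer pose and read the knob pointer.

```bash
cat >> h.py <<'E'
def fit(L,W):
    L=np.array(L);W=np.array(W);l=L-L.mean(0);w=W-W.mean(0)
    a=np.arctan2((l[:,0]*w[:,1]-l[:,1]*w[:,0]).sum(),(l*w).sum());R=np.array([[np.cos(a),-np.sin(a)],[np.sin(a),np.cos(a)]])
    t=W.mean(0)-R@L.mean(0);return a,R,t,(W-(L@R.T+t))
def plan(st,p,a):
    "tool-axis offset cm and turn about tool z, deg, to TCP p with jaw yaw a(deg)"
    R=st["tcp_rot"];c,s=np.cos(np.radians(a)),np.sin(np.radians(a))
    G=np.array([[c,s,0],[s,-c,0],[0,0,-1]])
    return (R.T@(np.array(p)-st["position"])*100).round(2),np.degrees(cv2.Rodrigues(R.T@G)[0].ravel()).round(2)
E
python3 - <<'E'
import pickle,cv2,numpy as np
from h import *
from rig import bot,viewer
d=pickle.load(open("d0.pkl","rb"));T=d["top"];S=d["side"]
px={"t":(382.03,194.35,.113,-85,0),"b":(400.83,195.6,.095,-85,-70),"d":(344.92,192.56,.086,-85,131),"g":(353.22,137.5,.120,112,114.5),"p":(388.6,166,.120,16,-18.5)}
a,R,t,e=fit([[v[3]/1e3,v[4]/1e3] for v in px.values()],[ray(T,*v[:3])[:2] for v in px.values()])
print("mixer yaw",np.degrees(a),"t",t,"res",(e*1e3).round(1).tolist())
for n,l in dict(free=(.016,.0665),time=(-.085,0),speed=(-.085,.078),start=(-.085,-.07)).items(): print(n,(R@l+t).round(4))
# side-view checks
for nm,lo,hi,z,box in [("bluecap",(95,100,60),(125,255,255),.113,(335,145,365,175)),("btn",(45,80,40),(90,255,255),.095,(350,140,375,160)),("orange",(5,120,80),(20,255,255),.029,(275,240,300,262))]:
    for ce,ar,bb in blobs(S,lo,hi,box,6)[0]: print("side",nm,ce.round(2),ar,ray(S,*ce,z).round(4))
f=np.mean([viewer.capture("top")["frame"] for _ in range(8)],0)
g=np.mean([viewer.capture("side")["frame"] for _ in range(4)],0)
w=np.hstack([cv2.resize(f[182:208,368:398],(450,390),interpolation=cv2.INTER_CUBIC),cv2.resize(g[143:169,335:358],(345,390),interpolation=cv2.INTER_CUBIC)])
cv2.imwrite("pics/knob.png",np.clip(w*1.3,0,255).astype(np.uint8)[:,:,::-1])
c=proj(T,np.r_[R@(-.085,0)+t,.113]);print("knob centre in crop",(c-[368,182]+.5)*15)
for m in range(6):
    al=np.radians(75-15*m);q=np.r_[R@(-.085+.019*np.cos(al),.019*np.sin(al))+t,.113];print(m,((proj(T,q)-[368,182]+.5)*15).round(0),((proj(S,q)-[335,143]+.5)*15+[450,0]).round(0))
st=bot.read_state()
print(plan(st,[.47,-.15,.25],-28),plan(st,[.4768,.2605,.2],11.9))
E
```

```text
mixer yaw -4.979330674300119 t [ 0.57642089 -0.12831631] res [[-0.4, -0.1], [0.8, 0.4], [0.5, -0.5], [-1.2, -1.0], [0.3, 1.0]]
free [ 0.5981 -0.0635]
time [ 0.4917 -0.1209]
speed [ 0.4985 -0.0432]
start [ 0.4857 -0.1907]
side bluecap [349.54 156.17] 54 [ 0.4923 -0.1221  0.113 ]
side btn [359.72 150.4 ] 25 [ 0.4872 -0.1912  0.095 ]
side orange [286.52 252.82] 62 [0.4669 0.3069 0.029 ]
knob centre in crop [217.67495882 191.13139514]
0 [141. 166.] [615. 239.]
1 [150. 147.] [604. 227.]
2 [164. 131.] [598. 215.]
3 [181. 120.] [598. 201.]
4 [201. 113.] [603. 189.]
5 [222. 111.] [612. 178.]
(array([-31.11, -38.06,   4.23]), array([  0.  ,  -0.  , -40.18])) (array([-68.96, -53.94,   9.22]), array([  0.  ,  -0.  , -80.08]))
```

View pics/knob.png

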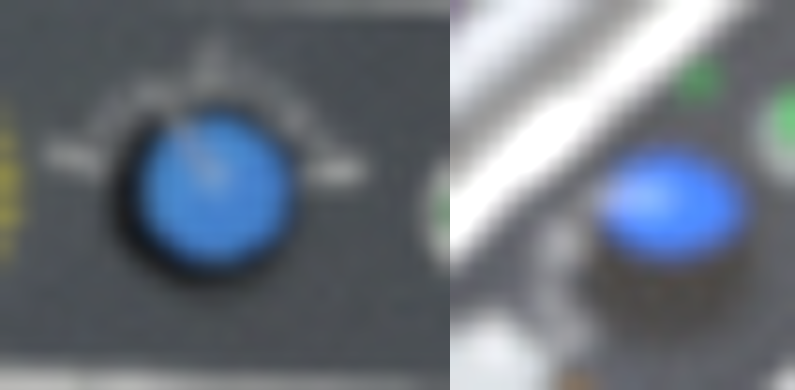

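The pointer runs from the knob centre (216,190) to (178,122), and in the side view to (600,198). Both match 3 minutes, so it needs +45°. The two views agree within 2 mm. Moving.

Emit:
arm_command(
  targets=[
    {"rot": [0, 0, -40], "offset": [-31, -38, 4], "gripper": 0.4},
    {"rot": [0, 0, -40], "offset": [-31, -38, 4], "gripper": 0.4},
    {"rot": [0, 0, -40], "offset": [-31, -38, 4], "gripper": 0.4},
    {"rot": [0, 0, -40], "offset": [-31, -38, 4], "gripper": 0.4},
    {"rot": [0, 0, -40], "offset": [-31, -38, 4], "gripper": 0.4},
    {"rot": [0, 0, -80], "offset": [-69, -54, 7], "gripper": 0.4},
    {"rot": [0, 0, -80], "offset": [-69, -54, 7], "gripper": 0.4},
    {"rot": [0, 0, -80], "offset": [-69, -54, 7], "gripper": 0.4},
  ],
)

```text
time_s: 1.5
position: [0.3825, -0.2138, 0.2604]
tcp_rot: [[0.999, -0.036, 0.001], [-0.036, -0.999, -0.001], [0.001, 0.001, -1.0]]
force: [1.1, -0.4, 0.2]
opening: 0.602
```

```bash
cat > go.py <<'E'
import sys;from h import *;from rig import bot
st=bot.read_state();v=list(map(float,sys.argv[1:]));print(st["time_s"],st["position"].round(4),st["joint_positions"].round(1),st["opening"],plan(st,v[:3],v[3]))
E
python3 go.py .4768 .2605 .16 11.9
```

```text
1.5 [ 0.3825 -0.2138  0.2604] [-43.9  18.9 110.    0.   51.1 -41.8] 0.6024618300922648 (array([  7.69, -47.75,  10.02]), array([  0.04,  -0.05, -13.98]))
```

Emit:
arm_command(
  targets=[
    {"rot": [0, 0, -14], "offset": [7.7, -47.7, 1], "gripper": 0.4},
    {"rot": [0, 0, -14], "offset": [7.7, -47.7, 1], "gripper": 0.4},
    {"rot": [0, 0, -14], "offset": [7.7, -47.7, 1], "gripper": 0.4},
    {"rot": [0, 0, -14], "offset": [7.7, -47.7, 1], "gripper": 0.4},
    {"rot": [0, 0, -14], "offset": [7.7, -47.7, 1], "gripper": 0.4},
    {"rot": [0, 0, -14], "offset": [7.7, -47.7, 1], "gripper": 0.4},
    {"rot": [0, 0, -14], "offset": [7.7, -47.7, 1], "gripper": 0.4},
    {"rot": [0, 0, -14], "offset": [7.7, -47.7, 1], "gripper": 0.4},
  ],
)

```text
time_s: 2.3
position: [0.4627, 0.1785, 0.2522]
tcp_rot: [[0.979, 0.202, 0.001], [0.202, -0.979, -0.0], [0.001, 0.0, -1.0]]
force: [0.5, -0.2, 0.7]
opening: 0.602
```

Emit:
arm_command(
  targets=[
    {"rot": [0, 0, 0], "offset": [0, 0, 0], "gripper": 0.4},
    {"rot": [0, 0, 0], "offset": [0, 0, 0], "gripper": 0.4},
    {"rot": [0, 0, 0], "offset": [0, 0, 0], "gripper": 0.4},
  ],
)

```text
time_s: 2.6
position: [0.462, 0.1754, 0.2519]
tcp_rot: [[0.98, 0.201, -0.001], [0.201, -0.98, -0.001], [-0.001, 0.0, -1.0]]
force: [0.5, -0.6, -0.7]
opening: 0.599
```

```bash
python3 go.py .4768 .2605 .094 11.9
```

```text
2.6 [0.462  0.1754 0.2519] [  7.8  23.6 103.   -0.   53.4  -3.7] 0.5985211923974136 (array([ 3.17, -8.04, 15.78]), array([ 0.02,  0.05, -0.33]))
```

Emit:
arm_command(
  targets=[
    {"rot": [0, 0, -0.3], "offset": [3.2, -8, 2], "gripper": 0.4},
    {"rot": [0, 0, -0.3], "offset": [3.2, -8, 5], "gripper": 0.4},
    {"rot": [0, 0, -0.3], "offset": [3.2, -8, 8], "gripper": 0.4},
    {"rot": [0, 0, -0.3], "offset": [3.2, -8, 10.5], "gripper": 0.4},
    {"rot": [0, 0, -0.3], "offset": [3.2, -8, 10.5], "gripper": 0.4},
    {"rot": [0, 0, -0.3], "offset": [3.2, -8, 10.5], "gripper": 0.4},
  ],
)

```text
time_s: 3.2
position: [0.478, 0.2595, 0.1471]
tcp_rot: [[0.979, 0.204, -0.001], [0.204, -0.979, -0.0], [-0.001, 0.0, -1.0]]
force: [-0.3, 0.2, -0.4]
opening: 0.6
```

```bash
python3 go.py .4768 .2605 .094 11.9
python3 - <<'E'
from rig import viewer
import cv2,numpy as np
t=viewer.capture("top")["frame"][180:245,240:320];s=viewer.capture("side")["frame"][190:270,250:350]
cv2.imwrite("pics/pre.png",np.hstack([cv2.resize(t,(400,325),interpolation=cv2.INTER_CUBIC),cv2.resize(s,(400,325),interpolation=cv2.INTER_CUBIC)])[:,:,::-1])
E
```

```text
3.2 [0.478  0.2595 0.1471] [ 16.7  36.4 100.6  -0.   43.    5. ] 0.5999042801712938 (array([-0.1 , -0.12,  5.31]), array([ 0.01,  0.06, -0.14]))
```

View pics/pre.png

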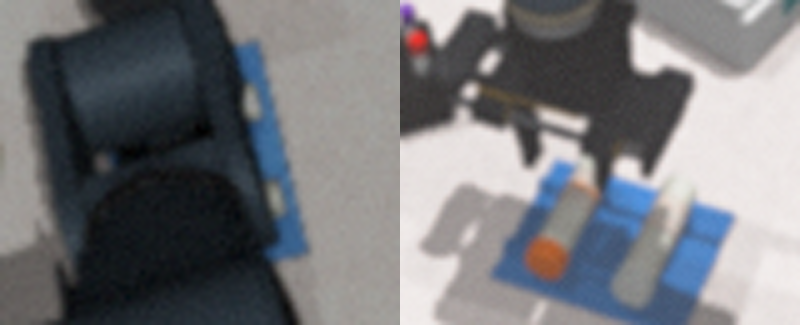

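Side view: the two fingers, at (532,150) and (605,165) in the picture, straddle the orange tube's far part and are clear of the white tube. Descending and gripping.

Emit:
arm_command(
  targets=[
    {"rot": [0, 0, 0], "offset": [-0.1, -0.1, 2.5], "gripper": 0.4},
    {"rot": [0, 0, 0], "offset": [-0.1, -0.1, 5.3], "gripper": 0.4},
    {"rot": [0, 0, 0], "offset": [-0.1, -0.1, 5.3], "gripper": 0.4},
    {"rot": [0, 0, 0], "offset": [-0.1, -0.1, 5.3], "gripper": 0.4},
    {"rot": [0, 0, 0], "offset": [-0.1, -0.1, 5.3], "gripper": 0.5},
    {"rot": [0, 0, 0], "offset": [-0.1, -0.1, 5.3], "gripper": 0.6},
    {"rot": [0, 0, 0], "offset": [-0.1, -0.1, 5.3], "gripper": 0.8},
    {"rot": [0, 0, 0], "offset": [-0.1, -0.1, 5.3], "gripper": 1},
  ],
)

```text
time_s: 4.1
position: [0.4773, 0.2621, 0.0948]
tcp_rot: [[0.978, 0.206, 0.003], [0.206, -0.978, 0.001], [0.003, -0.0, -1.0]]
force: [-1.1, 0.4, 2.4]
opening: 0.336
```

Emit:
arm_command(
  targets=[
    {"rot": [0, 0, 0], "offset": [0, 0, 0], "gripper": 1},
    {"rot": [0, 0, 0], "offset": [0, 0, 0], "gripper": 1},
    {"rot": [0, 0, 0], "offset": [0, 0, -1], "gripper": 1},
    {"rot": [0, 0, 0], "offset": [0, 0, -3], "gripper": 1},
    {"rot": [0, 0, 0], "offset": [0, 0, -6], "gripper": 1},
    {"rot": [0, 0, 0], "offset": [0, 0, -10], "gripper": 1},
    {"rot": [0, 0, 0], "offset": [0, 0, -14], "gripper": 1},
    {"rot": [0, 0, 0], "offset": [0, 0, -15], "gripper": 1},
  ],
)

```text
time_s: 4.9
position: [0.4778, 0.2624, 0.2482]
tcp_rot: [[0.978, 0.206, 0.007], [0.206, -0.978, 0.002], [0.007, -0.001, -1.0]]
force: [0.1, 0.3, -0.3]
opening: 0.335
```

```bash
python3 go.py .5981 -.0635 .24 -5
python3 - <<'E'
from rig import viewer
import cv2
s=viewer.capture("side")["frame"][120:270,230:400]
cv2.imwrite("pics/lift.png",cv2.resize(s,(680,600),interpolation=cv2.INTER_CUBIC)[:,:,::-1])
E
```

```text
4.9 [0.4778 0.2624 0.2482] [17.  27.3 96.5  0.  55.8  5.1] 0.3349591266896479 (array([ 5.04, 34.37,  0.83]), array([-0.1 , -0.4 , 16.91]))
```

View pics/lift.png

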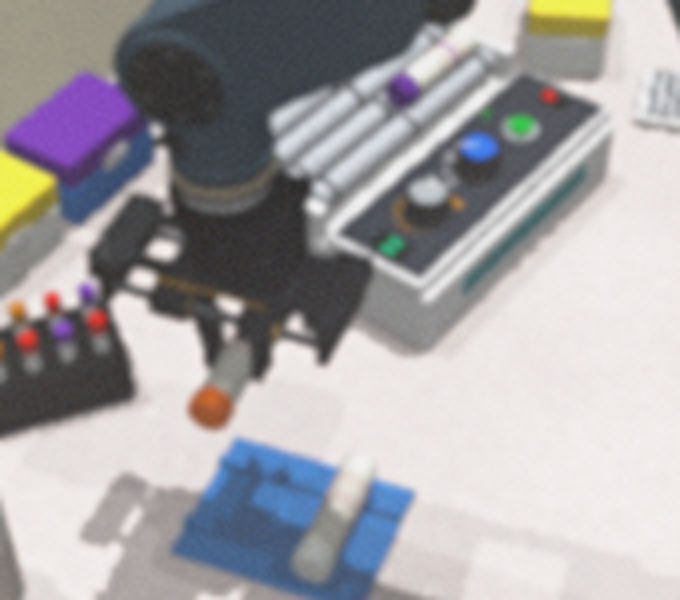

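Lifted: the tube hangs between the fingers with its cap at (210,405) in the crop, and the white tube is still in the tray. On to the mixer.

Emit:
arm_command(
  targets=[
    {"rot": [0, 0, 4], "offset": [1, 4, 0], "gripper": 1},
    {"rot": [0, 0, 8], "offset": [2, 9, 0], "gripper": 1},
    {"rot": [0, 0, 12], "offset": [3, 14, 0], "gripper": 1},
    {"rot": [0, 0, 17], "offset": [4, 19, 0], "gripper": 1},
    {"rot": [0, 0, 17], "offset": [5, 24, 0], "gripper": 1},
    {"rot": [0, 0, 17], "offset": [5, 29, 0], "gripper": 1},
    {"rot": [0, 0, 17], "offset": [5, 33, 0], "gripper": 1},
    {"rot": [0, 0, 17], "offset": [5, 34.4, 0], "gripper": 1},
  ],
)

```text
time_s: 5.75
position: [0.5964, -0.0689, 0.242]
tcp_rot: [[0.996, -0.093, -0.002], [-0.093, -0.996, -0.001], [-0.002, 0.001, -1.0]]
force: [0.2, -0.0, -0.5]
opening: 0.332
```

Emit:
arm_command(
  targets=[
    {"rot": [0, 0, 0], "offset": [0, 0, 0], "gripper": 1},
    {"rot": [0, 0, 0], "offset": [0, 0, 0], "gripper": 1},
    {"rot": [0, 0, 0], "offset": [0, 0, 0], "gripper": 1},
  ],
)

```text
time_s: 6.05
position: [0.5953, -0.0624, 0.2433]
tcp_rot: [[0.996, -0.087, -0.002], [-0.087, -0.996, 0.001], [-0.002, -0.001, -1.0]]
force: [-0.3, 0.4, -1.6]
opening: 0.332
```

```bash
python3 go.py .5981 -.0635 .183 -5
```

```text
6.05 [ 0.5953 -0.0624  0.2433] [-16.7  31.6  88.7   0.   59.9 -11.7] 0.33228603347429164 (array([0.3 , 0.1 , 6.03]), array([-0.06,  0.14,  0.01]))
```

Emit:
arm_command(
  targets=[
    {"rot": [0, 0, 0], "offset": [0.3, 0.1, 1], "gripper": 1},
    {"rot": [0, 0, 0], "offset": [0.3, 0.1, 3], "gripper": 1},
    {"rot": [0, 0, 0], "offset": [0.3, 0.1, 5], "gripper": 1},
    {"rot": [0, 0, 0], "offset": [0.3, 0.1, 5.2], "gripper": 1},
    {"rot": [0, 0, 0], "offset": [0.3, 0.1, 5.2], "gripper": 1},
    {"rot": [0, 0, 0], "offset": [0.3, 0.1, 5.2], "gripper": 1},
  ],
)

```text
time_s: 6.65
position: [0.5998, -0.0653, 0.1926]
tcp_rot: [[0.996, -0.088, 0.001], [-0.088, -0.996, -0.0], [0.001, 0.0, -1.0]]
force: [-0.5, 0.3, -0.4]
opening: 0.339
```

```bash
python3 go.py .5981 -.0635 .183 -5
python3 - <<'E'
from rig import viewer
import cv2
s=viewer.capture("side")["frame"][100:220,260:410]
cv2.imwrite("pics/place.png",cv2.resize(s,(750,600),interpolation=cv2.INTER_CUBIC)[:,:,::-1])
E
```

```text
6.65 [ 0.5998 -0.0653  0.1926] [-16.8  35.7  90.4   0.   53.8 -11.8] 0.3391138181852479 (array([-0.19, -0.17,  0.96]), array([ 0.01, -0.08, -0.05]))
```

View pics/place.png

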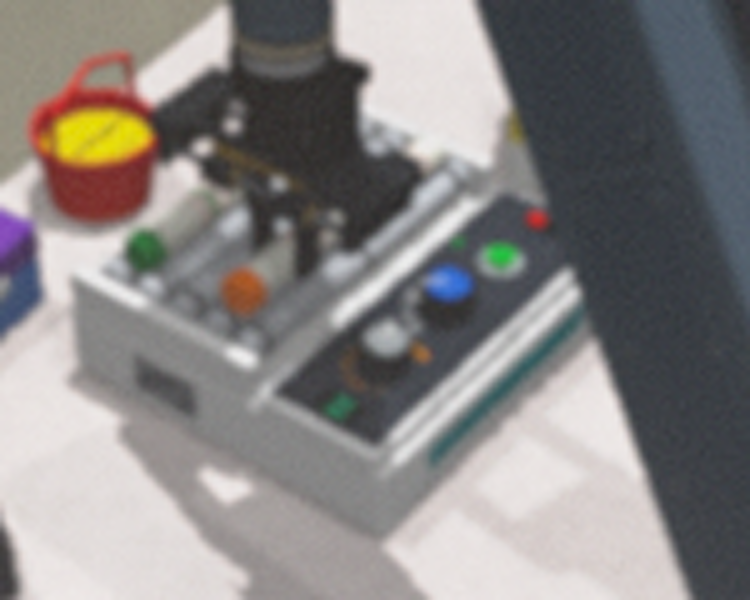

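The orange cap is at (243,290) in the crop, above the first groove, left half. Checking the cap against expectation before lowering.

Run:
```python
from rig import viewer
from h import *
S=viewer.capture("side");a=np.radians(-5);R=np.array([[np.cos(a),-np.sin(a)],[np.sin(a),np.cos(a)]])
for ce,ar,bb in blobs(S,(5,120,80),(20,255,255),(290,140,325,175),15)[0]:
    w=ray(S,*ce,.1265);print(ce,ar,w,"mixer",R.T@(w[:2]-[.5764,-.1283]))
for p in ((.5981,-.0635,.183,-5),): 
    from rig import bot; s=bot.read_state(); print(s["position"],plan(s,p[:3],p[3]))
```

```text
[308.28846154 157.61538462] 52 [ 0.60524733 -0.02007923  0.1265    ] mixer [0.0193055  0.11032317]
[ 0.59992781 -0.06568227  0.19299809] (array([-0.2, -0.2,  1. ]), array([ 0.02, -0.12, -0.08]))
```

Emit:
arm_command(
  targets=[
    {"rot": [0, 0, 0], "offset": [-0.2, -0.2, 0], "gripper": 1},
    {"rot": [0, 0, 0], "offset": [-0.2, -0.2, 0.3], "gripper": 1},
    {"rot": [0, 0, 0], "offset": [-0.2, -0.2, 0.5], "gripper": 1},
    {"rot": [0, 0, 0], "offset": [-0.2, -0.2, 0.7], "gripper": 1},
    {"rot": [0, 0, 0], "offset": [-0.2, -0.2, 0.8], "gripper": 1},
    {"rot": [0, 0, 0], "offset": [-0.2, -0.2, 0.8], "gripper": 1},
    {"rot": [0, 0, 0], "offset": [-0.2, -0.2, 0.8], "gripper": 1},
  ],
)

```text
time_s: 7.45
position: [0.5975, -0.0636, 0.1839]
tcp_rot: [[0.996, -0.089, -0.0], [-0.089, -0.996, 0.0], [-0.0, -0.0, -1.0]]
force: [0.5, 0.3, -0.6]
opening: 0.339
```

```bash
python3 go.py .5981 -.0635 .183 -5;python3 -c "from rig import bot;print(bot.read_state()['force'])"
```

```text
7.45 [ 0.5975 -0.0636  0.1839] [-16.7  36.3  91.    0.   52.7 -11.6] 0.33884826063822066 (array([ 0.06, -0.02,  0.09]), array([-0.  ,  0.01, -0.1 ]))
[ 0.51551132  0.28597704 -0.60484078]
```

No contact yet; step down a millimetre at a time.

Emit:
arm_command(
  targets=[
    {"rot": [0, 0, 0], "offset": [0, 0, 0.1], "gripper": 1},
    {"rot": [0, 0, 0], "offset": [0, 0, 0.15], "gripper": 1},
    {"rot": [0, 0, 0], "offset": [0, 0, 0.15], "gripper": 1},
  ],
)

```text
time_s: 7.75
position: [0.5981, -0.0637, 0.183]
tcp_rot: [[0.996, -0.089, 0.002], [-0.089, -0.996, -0.0], [0.002, 0.0, -1.0]]
force: [0.6, 1.2, 2.7]
opening: 0.333
```

Contact at 2.7 N, at the expected height. Release slowly, then rise.

Emit:
arm_command(
  targets=[
    {"rot": [0, 0, 0], "offset": [0, 0, 0], "gripper": 0.64},
    {"rot": [0, 0, 0], "offset": [0, 0, 0], "gripper": 0.6},
    {"rot": [0, 0, 0], "offset": [0, 0, 0], "gripper": 0.5},
    {"rot": [0, 0, 0], "offset": [0, 0, 0], "gripper": 0.45},
    {"rot": [0, 0, 0], "offset": [0, 0, 0], "gripper": 0.45},
    {"rot": [0, 0, 0], "offset": [0, 0, -1], "gripper": 0.45},
    {"rot": [0, 0, 0], "offset": [0, 0, -4], "gripper": 0.45},
    {"rot": [0, 0, 0], "offset": [0, 0, -7], "gripper": 0.45},
  ],
)

```text
time_s: 8.55
position: [0.597, -0.0635, 0.2531]
tcp_rot: [[0.996, -0.089, -0.002], [-0.089, -0.996, 0.001], [-0.002, -0.0, -1.0]]
force: [0.2, -0.8, 0.4]
opening: 0.547
```

```bash
python3 go.py .4917 -.1209 .25 25
python3 - <<'E'
from rig import viewer
from h import *
S=viewer.capture("side");a=np.radians(-5);R=np.array([[np.cos(a),-np.sin(a)],[np.sin(a),np.cos(a)]])
for ce,ar,bb in blobs(S,(5,120,80),(20,255,255),(290,140,325,185),15)[0]:
    w=ray(S,*ce,.117);print(ce,ar,w,"mixer",R.T@(w[:2]-[.5764,-.1283]))
s=S["frame"][100:220,260:410]
cv2.imwrite("pics/placed.png",cv2.resize(s,(750,600),interpolation=cv2.INTER_CUBIC)[:,:,::-1])
E
```

```text
8.55 [ 0.597  -0.0635  0.2531] [-16.7  31.   87.9   0.   61.2 -11.6] 0.5473872485011636 (array([-9.98,  6.66,  0.33]), array([ -0.05,   0.1 , -30.1 ]))
[308.39215686 160.11764706] 51 [ 0.60360884 -0.01790331  0.117     ] mixer [0.0174836 0.112348 ]
```

View pics/placed.png

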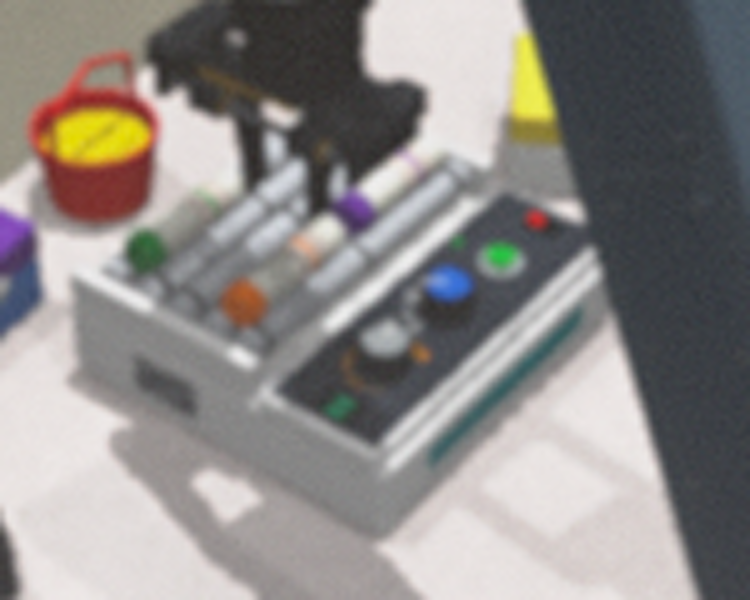

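The orange tube lies in the first groove, with its cap measured at mixer x=17 mm, y=112 mm (as expected), and purple and green are unmoved. Now above the time knob.

Emit:
arm_command(
  targets=[
    {"rot": [0, 0, -8], "offset": [-3, 2, 0.3], "gripper": 0.38},
    {"rot": [0, 0, -16], "offset": [-7, 4.5, 0.3], "gripper": 0.38},
    {"rot": [0, 0, -24], "offset": [-10, 6.7, 0.3], "gripper": 0.38},
    {"rot": [0, 0, -30], "offset": [-10, 6.7, 0.3], "gripper": 0.38},
    {"rot": [0, 0, -30], "offset": [-10, 6.7, 0.3], "gripper": 0.38},
    {"rot": [0, 0, -30], "offset": [-10, 6.7, 0.3], "gripper": 0.38},
    {"rot": [0, 0, -30], "offset": [-10, 6.7, 0.3], "gripper": 0.38},
  ],
)

```text
time_s: 9.3
position: [0.4927, -0.1213, 0.2498]
tcp_rot: [[0.907, 0.42, 0.001], [0.42, -0.907, -0.0], [0.001, 0.001, -1.0]]
force: [-0.1, 0.0, -0.4]
opening: 0.618
```

```bash
python3 go.py .4917 -.1209 .160 25
```

```text
9.3 [ 0.4927 -0.1213  0.2498] [-26.5  24.7 101.4   0.   53.8 -51.3] 0.6183743358398371 (array([-0.08, -0.08,  8.98]), array([ 0.05, -0.05, -0.14]))
```

Emit:
arm_command(
  targets=[
    {"rot": [0, 0, 0], "offset": [0, -0.1, 2], "gripper": 0.38},
    {"rot": [0, 0, 0], "offset": [0, -0.1, 5], "gripper": 0.38},
    {"rot": [0, 0, 0], "offset": [0, -0.1, 7], "gripper": 0.38},
    {"rot": [0, 0, 0], "offset": [0, -0.1, 8.5], "gripper": 0.38},
    {"rot": [0, 0, 0], "offset": [0, -0.1, 8.8], "gripper": 0.38},
    {"rot": [0, 0, 0], "offset": [0, -0.1, 8.8], "gripper": 0.38},
    {"rot": [0, 0, 0], "offset": [0, -0.1, 8.8], "gripper": 0.38},
  ],
)

```text
time_s: 10.0
position: [0.4922, -0.1206, 0.162]
tcp_rot: [[0.907, 0.421, 0.001], [0.421, -0.907, -0.001], [0.001, 0.001, -1.0]]
force: [0.7, 0.5, -0.1]
opening: 0.618
```

```bash
python3 go.py .4917 -.1209 .160 25
```

```text
10.0 [ 0.4922 -0.1206  0.162 ] [-26.4  33.  105.6  -0.   41.3 -51.3] 0.6179807895451306 (array([-0.06,  0.01,  0.2 ]), array([ 0.06, -0.05, -0.09]))
```

Emit:
arm_command(
  targets=[
    {"rot": [0, 0, 0], "offset": [0, 0, 0.1], "gripper": 0.48},
    {"rot": [0, 0, 0], "offset": [0, 0, 0.1], "gripper": 0.55},
    {"rot": [0, 0, 0], "offset": [0, 0, 0.1], "gripper": 0.8},
    {"rot": [0, 0, 0], "offset": [0, 0, 0.1], "gripper": 1},
    {"rot": [0, 0, 0], "offset": [0, 0, 0.1], "gripper": 1},
  ],
)

```text
time_s: 10.5
position: [0.4927, -0.1203, 0.1611]
tcp_rot: [[0.907, 0.421, 0.003], [0.421, -0.907, -0.0], [0.003, 0.002, -1.0]]
force: [3.6, 3.7, 1.8]
opening: 0.453
```

Emit:
arm_command(
  targets=[
    {"rot": [0, 0, 7], "offset": [0, 0, 0], "gripper": 1},
    {"rot": [0, 0, 14], "offset": [0, 0, 0], "gripper": 1},
    {"rot": [0, 0, 21], "offset": [0, 0, 0], "gripper": 1},
    {"rot": [0, 0, 28], "offset": [0, 0, 0], "gripper": 1},
    {"rot": [0, 0, 35], "offset": [0, 0, 0], "gripper": 1},
    {"rot": [0, 0, 42], "offset": [0, 0, 0], "gripper": 1},
    {"rot": [0, 0, 46], "offset": [0, 0, 0], "gripper": 1},
    {"rot": [0, 0, 46], "offset": [0, 0, 0], "gripper": 1},
  ],
)

```text
time_s: 11.3
position: [0.4925, -0.1203, 0.1611]
tcp_rot: [[0.933, -0.36, 0.003], [-0.36, -0.933, -0.0], [0.002, -0.001, -1.0]]
force: [2.8, 4.3, 3.3]
opening: 0.453
```

Emit:
arm_command(
  targets=[
    {"rot": [0, 0, 0], "offset": [0, 0, 0], "gripper": 1},
    {"rot": [0, 0, 0], "offset": [0, 0, 0], "gripper": 1},
  ],
)

```text
time_s: 11.5
position: [0.4924, -0.1203, 0.1611]
tcp_rot: [[0.933, -0.359, 0.003], [-0.359, -0.933, -0.0], [0.002, -0.001, -1.0]]
force: [3.2, 3.8, 3.7]
opening: 0.452
```

```bash
python3 go.py .4917 -.1209 .160 -20; python3 -c "from rig import bot;s=bot.read_state();print(s['force'],s['moment'])"
```

```text
11.5 [ 0.4924 -0.1203  0.1611] [-2.640e+01  3.310e+01  1.056e+02  1.000e-01  4.110e+01 -5.500e+00] 0.45210548920209676 (array([-0.05,  0.08,  0.11]), array([-0.05, -0.14, -1.01]))
[3.22276736 3.77923665 3.65542966] [ 0.66270323 -0.54628783  0.05985781]
```

Turned 46°. Release, rise, move off to the start-button side, and look.

Emit:
arm_command(
  targets=[
    {"rot": [0, 0, 0], "offset": [0, 0, 0], "gripper": 0.5},
    {"rot": [0, 0, 0], "offset": [0, 0, 0], "gripper": 0.38},
    {"rot": [0, 0, 0], "offset": [0, 0, 0], "gripper": 0.38},
    {"rot": [0, 0, 0], "offset": [0, 0, 0], "gripper": 0.38},
    {"rot": [0, 0, 0], "offset": [0, 0, -2], "gripper": 0.38},
    {"rot": [0, 0, 0], "offset": [0, 0, -5], "gripper": 0.38},
    {"rot": [0, 0, 0], "offset": [0, 0, -9], "gripper": 0.38},
  ],
)

```text
time_s: 12.2
position: [0.4902, -0.1202, 0.2499]
tcp_rot: [[0.933, -0.36, -0.005], [-0.36, -0.933, 0.002], [-0.005, -0.0, -1.0]]
force: [0.9, -0.3, 0.8]
opening: 0.62
```

```bash
python3 go.py .4857 -.1907 .25 -5;  python3 go.py .46 -.33 .25 -5
```

```text
12.2 [ 0.4902 -0.1202  0.2499] [-26.5  24.6 101.6  -0.   54.1  -5.4] 0.6201369614253581 (array([ 2.12,  6.74, -0.02]), array([ -0.05,   0.29, -16.1 ]))
12.2 [ 0.4902 -0.1202  0.2499] [-26.5  24.6 101.6  -0.   54.1  -5.4] 0.6201369614253581 (array([ 4.74, 20.66, -0.04]), array([ -0.05,   0.29, -16.1 ]))
```

Emit:
arm_command(
  targets=[
    {"rot": [0, 0, -8], "offset": [1, 5, 0], "gripper": 1},
    {"rot": [0, 0, -16], "offset": [2, 10, 0], "gripper": 1},
    {"rot": [0, 0, -16], "offset": [3, 15, 0], "gripper": 1},
    {"rot": [0, 0, -16], "offset": [4, 20, 0], "gripper": 1},
    {"rot": [0, 0, -16], "offset": [5, 25, 0], "gripper": 1},
    {"rot": [0, 0, -16], "offset": [5, 25, 0], "gripper": 1},
    {"rot": [0, 0, -16], "offset": [5, 25, 0], "gripper": 1},
  ],
)

```text
time_s: 12.9
position: [0.4473, -0.3739, 0.25]
tcp_rot: [[0.996, -0.092, -0.0], [-0.092, -0.996, -0.0], [-0.0, 0.0, -1.0]]
force: [-0.7, -0.0, 0.1]
opening: 0.074
```

```bash
python3 go.py .4857 -.1907 .25 -5
python3 - <<'E'
from rig import viewer
from h import *
F=[viewer.capture("top") for _ in range(6)];G=[viewer.capture("side") for _ in range(4)];T=F[0];S=G[0]
f=np.mean([c["frame"] for c in F],0);g=np.mean([c["frame"] for c in G],0)
w=np.hstack([cv2.resize(f[182:208,368:398],(450,390),interpolation=cv2.INTER_CUBIC),cv2.resize(g[143:169,335:358],(345,390),interpolation=cv2.INTER_CUBIC)])
cv2.imwrite("pics/knob2.png",np.clip(w*1.3,0,255).astype(np.uint8)[:,:,::-1])
a=np.radians(-5);R=np.array([[np.cos(a),-np.sin(a)],[np.sin(a),np.cos(a)]])
for m in range(4,9):
    al=np.radians(75-15*m);q=np.r_[R@(-.085+.019*np.cos(al),.019*np.sin(al))+[.5764,-.1283],.113];print(m,((proj(T,q)-[368,182]+.5)*15).round(0),((proj(S,q)-[335,143]+.5)*15+[450,0]).round(0))
E
```

```text
12.9 [ 0.4473 -0.3739  0.25  ] [-50.9  30.   90.7  -0.   59.3 -45.6] 0.0737033884328649 (array([  2.14, -18.6 ,   0.  ]), array([ 0.  ,  0.01, -0.3 ]))
4 [201. 113.] [603. 189.]
5 [222. 111.] [612. 178.]
6 [242. 115.] [626. 169.]
7 [261. 124.] [643. 162.]
8 [277. 138.] [662. 159.]
```

View pics/knob2.png

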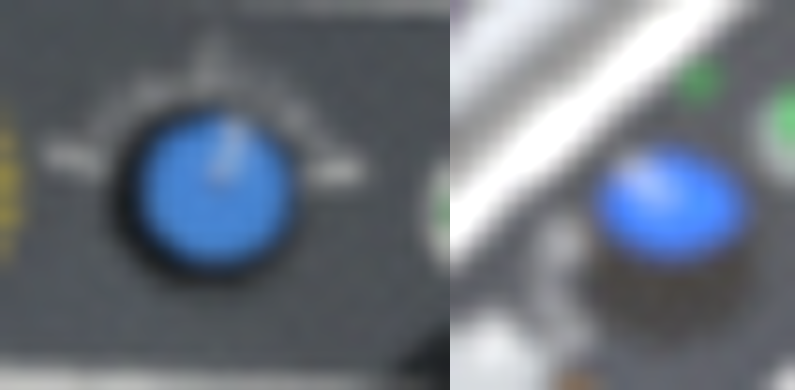

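The pointer now ends at (238,120) in the top view and (628,165) in the side view. Both match 6 minutes (expected (242,115) and (626,169)). Now to the start button.

Emit:
arm_command(
  targets=[
    {"rot": [0, 0, 0], "offset": [0.5, -5, 0], "gripper": 1},
    {"rot": [0, 0, 0], "offset": [1.1, -10, 0], "gripper": 1},
    {"rot": [0, 0, 0], "offset": [1.7, -15, 0], "gripper": 1},
    {"rot": [0, 0, 0], "offset": [2.1, -18.6, 0], "gripper": 1},
    {"rot": [0, 0, 0], "offset": [2.1, -18.6, 2], "gripper": 1},
    {"rot": [0, 0, 0], "offset": [2.1, -18.6, 5], "gripper": 1},
    {"rot": [0, 0, 0], "offset": [2.1, -18.6, 6], "gripper": 1},
    {"rot": [0, 0, 0], "offset": [2.1, -18.6, 6], "gripper": 1},
  ],
)

```text
time_s: 14.2
position: [0.4849, -0.1878, 0.1892]
tcp_rot: [[0.996, -0.089, -0.003], [-0.089, -0.996, 0.002], [-0.003, -0.002, -1.0]]
force: [-0.0, -0.6, 0.3]
opening: 0.008
```

Emit:
arm_command(
  targets=[
    {"rot": [0, 0, 0], "offset": [0, 0, 0], "gripper": 1},
    {"rot": [0, 0, 0], "offset": [0, 0, 0], "gripper": 1},
  ],
)

```text
time_s: 14.4
position: [0.4862, -0.1891, 0.1915]
tcp_rot: [[0.996, -0.089, 0.002], [-0.089, -0.996, -0.001], [0.002, 0.001, -1.0]]
force: [0.1, 0.6, 0.1]
opening: 0.006
```

```bash
python3 go.py .4860 -.1905 .165 -5
```

```text
14.4 [ 0.4862 -0.1891  0.1915] [-33.5  30.9 102.3   0.   46.6 -28.4] 0.00566253177873848 (array([-0.01,  0.14,  2.65]), array([ 0.06, -0.11, -0.13]))
```

Emit:
arm_command(
  targets=[
    {"rot": [0, 0, 0], "offset": [0, 0.1, 1.5], "gripper": 1},
    {"rot": [0, 0, 0], "offset": [0, 0.1, 2.4], "gripper": 1},
    {"rot": [0, 0, 0], "offset": [0, 0.1, 2.7], "gripper": 1},
    {"rot": [0, 0, 0], "offset": [0, 0.1, 2.9], "gripper": 1},
    {"rot": [0, 0, 0], "offset": [0, 0.1, 3], "gripper": 1},
    {"rot": [0, 0, 0], "offset": [0, 0.1, 3.05], "gripper": 1},
    {"rot": [0, 0, 0], "offset": [0, 0.1, 3.05], "gripper": 1},
  ],
)

```text
time_s: 15.1
position: [0.4854, -0.1896, 0.1604]
tcp_rot: [[0.996, -0.089, 0.0], [-0.089, -0.996, -0.001], [0.0, 0.001, -1.0]]
force: [-3.5, -1.4, 4.8]
opening: 0.006
```

Emit:
arm_command(
  targets=[
    {"rot": [0, 0, 0], "offset": [0, 0, 0.05], "gripper": 1},
    {"rot": [0, 0, 0], "offset": [0, 0, 0.1], "gripper": 1},
    {"rot": [0, 0, 0], "offset": [0, 0, 0.1], "gripper": 1},
  ],
)

```text
time_s: 15.4
position: [0.4855, -0.1896, 0.16]
tcp_rot: [[0.996, -0.089, 0.0], [-0.089, -0.996, -0.001], [0.0, 0.001, -1.0]]
force: [-3.7, -1.3, 9.9]
opening: 0.006
```

The force is now 9.9 N, so the button is on its stop. Let go and retreat.

Emit:
arm_command(
  targets=[
    {"rot": [0, 0, 0], "offset": [0, 0, -1], "gripper": 1},
    {"rot": [0, 0, 0], "offset": [0, 0, -4], "gripper": 1},
    {"rot": [0, 0, 0], "offset": [0, 0, -8], "gripper": 1},
    {"rot": [0, 0, 0], "offset": [-1, 5, -9], "gripper": 1},
    {"rot": [0, 0, 0], "offset": [-2, 10, -9], "gripper": 1},
    {"rot": [0, 0, 0], "offset": [-3, 14, -9], "gripper": 1},
    {"rot": [0, 0, 0], "offset": [-3, 18, -9], "gripper": 1},
    {"rot": [0, 0, 0], "offset": [-3, 18, -9], "gripper": 1},
  ],
)

```text
time_s: 16.2
position: [0.4397, -0.3716, 0.2494]
tcp_rot: [[0.996, -0.094, 0.003], [-0.094, -0.996, -0.005], [0.004, 0.005, -1.0]]
force: [0.4, -0.0, 0.4]
opening: 0.002
```

Run:
```python
from rig import viewer,bot
from h import *
t=np.mean([viewer.capture("top")["frame"] for _ in range(4)],0)[125:215,335:432];s=np.mean([viewer.capture("side")["frame"] for _ in range(4)],0)[115:205,270:387]
cv2.imwrite("pics/end.png",np.hstack([cv2.resize(t,(388,360),interpolation=cv2.INTER_CUBIC),cv2.resize(s,(410,360),interpolation=cv2.INTER_CUBIC)]).clip(0,255).astype(np.uint8)[:,:,::-1])
z=bot.read_state();print(z["time_s"],z["position"],z["force"])
```

```text
16.6 [ 0.43994919 -0.36459771  0.24895739] [-0.2287181   0.79172485  1.22846055]
```

View pics/end.png

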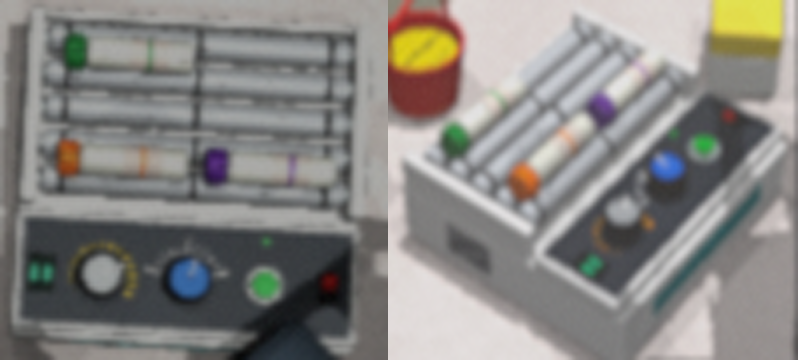

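The orange tube lies in the first groove, in line with purple. The time pointer is just right of 5, at 6, and the button is out. Handing in.

```bash
python3 -c "from rig import ticket;print(ticket.hand_in())"
```

```text
the job is handed in; nothing more can be done
None
```

I finished all three steps in order and handed the job in at about 16.6 s. No verdict was reported.

- **Tube:** The orange-capped tube lies in the first groove, left half. I lowered it until it touched at 2.7 N and released it there. In the side view its cap was within about 2.5 mm of where it should be.
- **Time knob:** I read 3 minutes at the start and turned it 46° clockwise. Both cameras then showed 6 minutes, and the last picture still does.
- **Start button:** I pressed it until the force rose to 9.9 N, which is its stop. I then let go and moved the gripper clear.

The last pictures show the green and purple tubes in place. I judged the speed knob unmoved by eye only, and did not measure its pointer or the bench items. I last saw the white tube when I lifted the orange one, and the arm did not go near it after that. No check failed or disagreed.

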